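Lamp output check on a gel viewer with a pen light meter

TASK

Do the lamp check on the blue-light gel viewer: first press the orange release button right down so that the amber cover springs open, then draw the yellow pen light meter out of its leaning holder. Stand the meter upright with its rubber nose inside the black ring printed on the lit window, pressing only lightly so that the sprung nose is pushed part of the way in but not to its stop, and finish while still holding it there, steady, for the reading to settle. Leave the other things on the bench alone.

Things in the scene. Friction and masses are not known exactly. Their poses are not given: they have to be found in the camera images.
- release (a joint): orange round release button, 24 mm across, on the front control deck of the viewer (the deck is 40 mm above the bench), pressed straight down: 0 = out, 0.007 m = fully down (6 N there, spring return). From about 0.005 m on, the catch lets the cover go
- release_top (a point): centre of the top face of the orange release button (moves down with it)
- cover (a joint): amber see-through cover of the viewer (168 mm wide, 134 mm deep, black frame, 9 mm thick), hinged along the viewer's back edge: 0 = shut and latched over the window, 1.85 rad = fully open, leaning back. Once unlatched its spring opens it in about two seconds and keeps it open; when open its edge stands about 180 mm above the bench
- viewer: gel viewer, a white flat box 210 mm deep (its x), 190 mm wide (its y), 40 mm high, fixed to the bench. Origin under its centre; its x axis points from the control deck at the front to the hinge at the back, z up. The button is at x = -80 mm, y = 4 mm; the hinge line is at x = +94 mm, 50 mm above the bench
- window: blue lit glass window of the viewer, 106 x 142 mm, level, its top 42 mm above the bench; origin at the centre of its top face
- check_ring (a point): centre of the black ring (27 mm across, with four ticks) on the lit window, at the glass surface, 42 mm above the bench; seen dimly through the amber cover until that is open
- holder: bench holder of the light meter, fixed: grey foot 96 x 78 x 13 mm with a white square socket that leans 0.35 rad from vertical, its mouth towards the holder's -x side. Origin under the centre of the foot. The socket's mouth lies 76 mm above the bench and is 31 mm square outside, 23 mm inside; the meter's black flange rests on it
- meter: yellow pen light meter, 138 mm long, 0.09 kg. Origin: face of its free nose; z along the pen, nose to head. From the nose: sprung nose dia 14, black neck dia 18 from 11 mm on, black flange dia 33 at 55-62 mm, yellow handle 24 x 24 mm (sides along x, y) up to 138 mm. Starts in the holder leaning 0.35 rad, head to the holder's -x; draw it out along its axis by 60 mm or more
- meter_grip (a point): point on the meter's axis to grip, in the handle 108 mm from the nose face (30 mm below the head); axes as the meter's
- nose_face (a point): centre of the flat rubber face of the sprung nose, axes as the meter's
- nose (a joint): sprung nose of the meter: 0 = fully out, 0.008 m = pushed in to its stop; it starts to yield at 1.2 N and takes 0.6 N more for each mm (about 6 N at the stop)
- petri: bystander: flat lidded petri dish, 62 mm across, 16 mm high
- amber_bottle: bystander: amber bottle with blue cap, 38 mm across, 70 mm high
- tips: bystander: clear box of pipette tips, 86 x 118 mm, 86 mm high
Things that resemble listed ones, but are neither listed nor needed, are in the scene too. There is more than one size of the meter; the one meant has the size given above.

How it is judged:
By the outcome, as a careful person would: the job done as asked, in the order asked, and still so for the second after the job is handed in, while the arm keeps its last pose, push and grip.
It also fails if it takes over 59 s, if anything falls off the work surface, if the arm or the gripper's body presses on something with over 40 N, if the wrist force passes 120 N, or if a joint passes its speed limit or range.

ROBOT

A 6-joint arm with a two-finger parallel gripper is mounted at the origin on a cart in front of the work surface, level with it; the furniture and walls round the work are solid. World frame = base frame: x ahead of the robot, y to its left, z up, the work surface at z = 0. Lengths are in m, angles in rad, forces in N, time in s.
With the tool pointing down it reaches from about 0.35 to 0.775 m from the base axis. Payload 7.3 kg.
Tool frame: the origin (TCP) lies midway between the tips of the shut fingers; the grasp point (between the pads) lies 19 mm behind it (robot.grip_depth is the z of the grasp point in the tool frame, in m); z points along the fingers, y is the line along which they close (so a half turn about z gives the same grasp; the last joint's range is limited). The gripper opens to 92 mm and grips with 3 to 60 N. Pads are 19 mm wide; open, the fingers measure 130 mm over their backs; the gripper's body (75 mm by 190 mm) begins 47 mm behind the grasp point.
Start: joints at [-1.357, 0.342, 1.524, -0, 1.275, -0.146], TCP at [0.185, -0.491, 0.227] pointing down, gripper open.
Joint ranges: [-2.53, 2.53], [-0.77, 2.02], [0.04, 2.7], [-1, 4.14], [0.28, 2.66], [-3.11, 3.11]. Speed limits (rad/s): [2.57, 2.57, 3.14, 3.14, 3.14, 3.14].

INTERFACE

Orientations are given as [roll, pitch, yaw] about the fixed x, y, z axes, in that order (R = Rz(yaw) Ry(pitch) Rx(roll)).
In Python, from cell import robot, viewer gives the robot as it stands.
- The arm moves only by the tool step_arm, never from a script. Its argument "increments" is a list of rows, each an object with "delta_pos": the shift along the tool's x, y, z in cm, a list of three; "dr": the turn, a rotation vector about the tool's x, y, z in degrees, a list of three; "fingers": the closure, from -1 (fully open) to 1 (shut), so that 0 is half open. In form: [{"delta_pos": [tx, ty, tz], "dr": [wx, wy, wz], "fingers": fingers}, ...]. A call has exactly 5 rows; each row is the pose to reach, as a shift and turn from the pose commanded when the call began, along the tool's axes at that moment; what a row does not reach only later rows make up. A row lasts 1/8 s, in which the tool goes at most 62.5 mm and 10.7 degrees, less where a joint would pass 70% of its speed; a pose out of reach is approached as far as the arm can. A call with a gripper value outside its range is refused whole. The fingers move at their own pace and stop on an object; "newtons" is the grip in N (left out, the last holds). Time passes only in rows, so rows that repeat a pose let the fingers close, or fill a call up. It gives the time, the measured TCP pose, the force, the opening and the grip force at its end, in the units of the state.
- robot.observe(): the state, without advancing time (a new reading comes with each control period).
- viewer.read_camera(name): name is "scene" or "side" or "wrist"; returns the picture (480x640x3 uint8, red, green, blue); there is no depth.
- viewer.camera_params(name): a dict with "K" (3x3 intrinsics, pixels), "k1" (the pictures are not rectified: a ray, as slopes to the right and down, at radius r is drawn at 1 + k1 r^2 times it, then the intrinsics apply), "T" (4x4, takes a point from camera to world coordinates). Camera axes: x right, y down, z forward; pixel columns grow to the right and rows downward; lengths in m; the calibration is good to about 2 mm. A picture is of the moment at which its call begins: read the wrist's pose just before it. camera_params takes no time and is no camera call; for the wrist camera it gives the pose at the moment of the call.
- robot.hand_in(): hands the job in; it is judged then, once.
The state is a dict: "time": time; "qpos": joint angles; "qvel": joint speeds; "joint_efforts": joint torques, N m; "tool_pos": TCP position; "tool_rot": TCP orientation; "contact_force": force on the tool from outside, world axes, zero at the start; "torque": the same for the moment, N m; "opening": finger opening in m; "grip_force": force on a finger pad.
Only numpy, scipy, OpenCV 4.12 (cv2) and the standard library are available. Lean on these libraries where they do the work, as an engineer would, in place of code of your own. Each camera call takes 0.05 s, during which the arm holds its last target. There are 200 camera calls.

## Working session

There is one attempt and no reset: what is moved stays moved. The work goes in short steps, Python scripts to look and compute and a tool call to move; the robot and the scene stay as the last step left them, time stands still between calls to the robot, and variables do not carry over. Pictures are saved under pics/ and viewed, at most 10 in all, crops included, and the job is handed in when it is done.

Besides the shell and the picture viewer there is one more tool, called after "Call:" in YAML: its name, and indented under it one key for each argument. step_arm: Moves the arm, as the interface text tells. Its arguments: {"type":"object","properties":{"increments":{"type":"array"},"newtons":{"type":"number"}},"required":["increments"]}

```bash
mkdir -p pics; ls; python3 - <<'E'
from cell import robot, viewer
import cv2
print(robot.observe(), robot.grip_depth)
for n in ("scene","side"):
    p=viewer.camera_params(n); print(n,p)
    cv2.imwrite(f"pics/{n}0.png",viewer.read_camera(n)[:,:,::-1])
E
```

```text
pics
{'time': 0.0, 'qpos': array([-1.35699614e+00,  3.42718424e-01,  1.52503216e+00,  1.22319931e-05,
        1.27539035e+00, -1.46002424e-01]), 'qvel': array([-0.00028508, -0.00076285,  0.0011515 ,  0.00277361, -0.00067286,
       -0.00073681]), 'joint_efforts': array([ 4.65998892e-04, -4.31243384e+01, -2.44227809e+01,  7.18784449e-02,
        5.58987586e-02, -1.32581572e-04]), 'tool_pos': array([ 0.18478189, -0.49096714,  0.22604191]), 'tool_rot': array([-3.14006255e+00, -2.36822241e-04,  3.59798856e-01]), 'contact_force': array([0.63590155, 0.45587908, 0.41901787]), 'torque': array([ 0.03820826, -0.04330835, -0.02868213]), 'grip_force': 0.0, 'opening': 0.0915938355446116} -0.0188
scene {'K': array([[611.76367075,   0.        , 319.58545202],
       [  0.        , 611.76367075, 238.11608843],
       [  0.        ,   0.        ,   1.        ]]), 'k1': 0.005337992780234164, 'T': array([[ 0.53365359, -0.4059425 ,  0.74190602, -0.43474558],
       [-0.84550097, -0.27527807,  0.45754792, -0.72802199],
       [ 0.01849231, -0.87145434, -0.49012791,  0.75521149],
       [ 0.        ,  0.        ,  0.        ,  1.        ]])}
side {'K': array([[504.68114015,   0.        , 319.21792034],
       [  0.        , 504.68114015, 239.28264551],
       [  0.        ,   0.        ,   1.        ]]), 'k1': -0.01697295457095676, 'T': array([[-0.99965135,  0.02131551, -0.01558295,  0.56999546],
       [ 0.02576693,  0.65864746, -0.75201036,  0.71037907],
       [-0.00576582, -0.7521497 , -0.65896706,  0.8218775 ],
       [ 0.        ,  0.        ,  0.        ,  1.        ]])}
```

View pics/scene0.png

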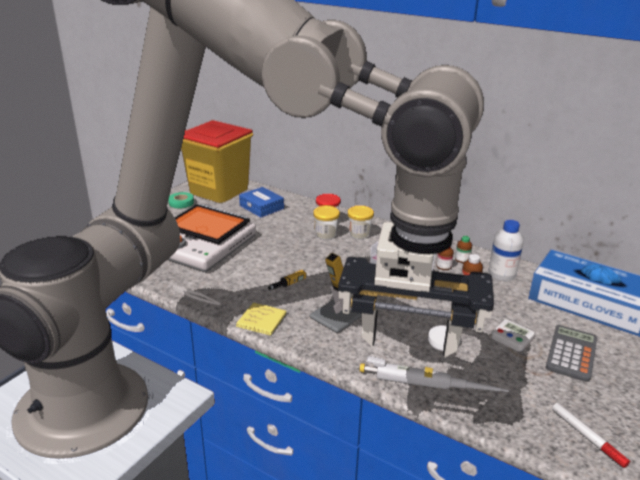

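View pics/side0.png

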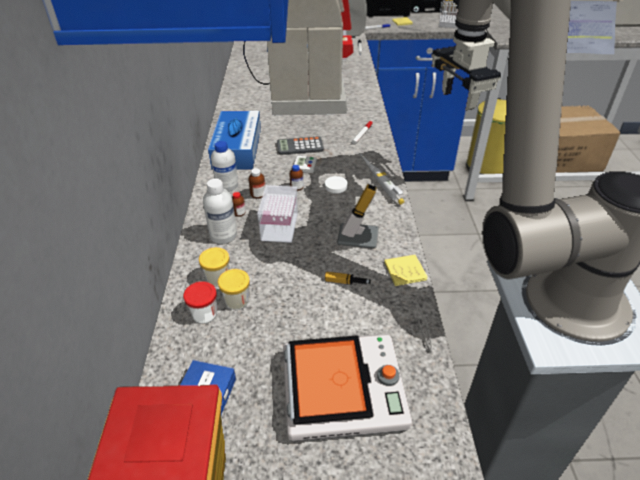

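The side view shows the viewer (button near (389,374), ring near (340,378)) and the holder with the leaning meter near (362,215). A different meter lies at (346,279). I'll enlarge both areas.

```bash
cat > h.py <<'E'
import numpy as np, cv2
from cell import robot, viewer
from scipy.spatial.transform import Rotation as R
def ray(cam,u,v,p=None):
    p=p or viewer.camera_params(cam); K=p["K"]
    x=np.array([(u-K[0,2])/K[0,0],(v-K[1,2])/K[1,1]]); d=x.copy()
    for _ in range(10): d=x/(1+p["k1"]*(d@d))
    return p["T"][:3,3], p["T"][:3,:3]@np.r_[d,1]
def onz(cam,u,v,z,p=None):
    o,d=ray(cam,u,v,p); return o+d*(z-o[2])/d[2]
def proj(cam,P,p=None):
    p=p or viewer.camera_params(cam); K=p["K"]
    c=(np.asarray(P)-p["T"][:3,3])@p["T"][:3,:3]
    s=c[...,:2]/c[...,2:]; s=s*(1+p["k1"]*(s**2).sum(-1,keepdims=True))
    return s*[K[0,0],K[1,1]]+K[:2,2]
def rpy(e): return R.from_euler("xyz",e).as_matrix()
E
python3 - <<'E'
import cv2,numpy as np
s=cv2.imread("pics/side0.png")
a=cv2.resize(s[330:445,280:415],None,fx=4,fy=4,interpolation=cv2.INTER_CUBIC)[:, :]
b=cv2.resize(s[175:255,325:390],None,fx=4,fy=4,interpolation=cv2.INTER_CUBIC)
c=np.zeros((460,800,3),np.uint8); c[:,:540]=a; c[:320,540:]=b
cv2.imwrite("pics/crop1.png",c)
E
```

```text
(no output)
```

View pics/crop1.png

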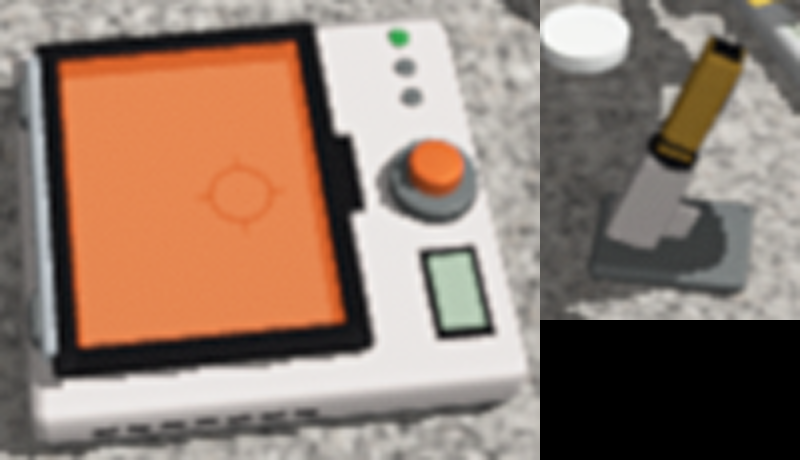

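```bash
python3 - <<'E'
from h import *
f=lambda u,v:(280+u/4,330+v/4); g=lambda u,v:(325+(u-540)/4,175+v/4)
a,b,c=[onz("side",*f(*q),.04) for q in [(443,25),(525,378),(38,395)]]
print("deck corners",a,b,c, np.linalg.norm(a-b), np.linalg.norm(b-c))
yaw=np.arctan2(*( (a-b)[[1,0]]*[1,1]))  # dir along +-y
print("edge dir",(a-b)/np.linalg.norm(a-b),(c-b)/np.linalg.norm(c-b))
for z in (.05,.055,.06): print("btn",z,onz("side",*f(437,157),z))
print("ring",onz("side",*f(241,194),.042))
h=onz("side",*g(728,46),.154); m=onz("side",*g(673,155),.079)
print("head",h,"flange",m, h-m)
for q in [(755,207),(740,283),(593,268),(605,195)]: print("foot",onz("side",*g(*q),.013 ))
E
```

```text
deck corners [0.42098668 0.10613379 0.04      ] [0.41096227 0.28901685 0.04      ] [0.61271242 0.29054346 0.04      ] 0.18315758459127338 0.2017559262116784
edge dir [ 5.47311016e-02 -9.98501130e-01 -6.06157275e-16] [0.99997137 0.00756663 0.        ]
btn 0.05 [0.43527953 0.18729549 0.05      ]
btn 0.055 [0.43615218 0.19068387 0.055     ]
btn 0.06 [0.43702484 0.19407226 0.06      ]
ring [0.5237497  0.19853126 0.042     ]
head [ 0.42926243 -0.23039627  0.154     ] flange [ 0.45762823 -0.22616879  0.079     ] [-0.0283658  -0.00422748  0.075     ]
foot [ 0.40081572 -0.25544378  0.013     ]
foot [ 0.4179196  -0.18488547  0.013     ]
foot [ 0.50515318 -0.20125884  0.013     ]
foot [ 0.49384539 -0.27028888  0.013     ]
```

```bash
cat >> h.py <<'E'
def pose():
    o=robot.observe(); return o["tool_pos"],rpy(o["tool_rot"])
def plan(P,Rt,cur=None):
    p,r=cur or pose()
    print("dpos cm",np.round(r.T@(np.asarray(P)-p)*100,2),"dr deg",np.round(np.degrees(R.from_matrix(r.T@Rt).as_rotvec()),2))
def down(yaw,tilt=0):  # tool pointing down, yaw; tilt leans tool z towards +x of yaw frame
    return R.from_euler("z",yaw).as_matrix()@R.from_euler("y",-tilt).as_matrix()@rpy([np.pi,0,0])
E
python3 - <<'E'
from h import *
p,r=pose(); T=viewer.camera_params("wrist")["T"]; print(r.T@(T[:3,3]-p)); print(np.round(r.T@T[:3,:3],3)); print(viewer.camera_params("wrist")["K"])
plan([0.36,-.24,.30],down(-.2)); plan([.40,.2,.2],down(.04),([0.36,-.24,.30],down(-.2)))
E
```

```text
[ 8.24345754e-02 -5.96922244e-05 -1.57364034e-01]
[[-0.    -0.953 -0.304]
 [ 1.    -0.     0.   ]
 [-0.    -0.304  0.953]]
[[367.79175851   0.         320.89259468]
 [  0.         367.79175851 243.16222371]
 [  0.           0.           1.        ]]
dpos cm [ 25.24 -17.34  -7.36] dr deg [-8.000e-02  1.000e-02  3.207e+01]
dpos cm [ -4.82 -43.92  10.  ] dr deg [  0.     0.   -13.75]
```

Call:
step_arm:
  increments:
    - {"delta_pos": [5, -3.5, -1.5], "dr": [0, 0, 6.4], "fingers": -1}
    - {"delta_pos": [10, -7, -3], "dr": [0, 0, 12.8], "fingers": -1}
    - {"delta_pos": [15, -10.5, -4.5], "dr": [0, 0, 19.2], "fingers": -1}
    - {"delta_pos": [20, -14, -6], "dr": [0, 0, 25.6], "fingers": -1}
    - {"delta_pos": [25.2, -17.3, -7.4], "dr": [0, 0, 32], "fingers": -1}

```text
time: 0.72
tool_pos: [0.3592, -0.2405, 0.3007]
tool_rot: [3.142, -0.0, -0.203]
contact_force: [1.1, -0.1, 0.9]
opening: 0.0915
grip_force: 0.0
```

```bash
python3 - <<'E'
from h import *
import pickle
p=viewer.camera_params("wrist"); im=viewer.read_camera("wrist"); pickle.dump(p,open("w1.pkl","wb"))
cv2.imwrite("pics/w1.png",im[:,:,::-1]); print(pose()[0],robot.observe()["qvel"].round(3))
E
```

```text
[ 0.36318129 -0.23525136  0.30256434] [-0.121  0.007  0.015 -0.03  -0.045 -0.419]
```

View pics/w1.png

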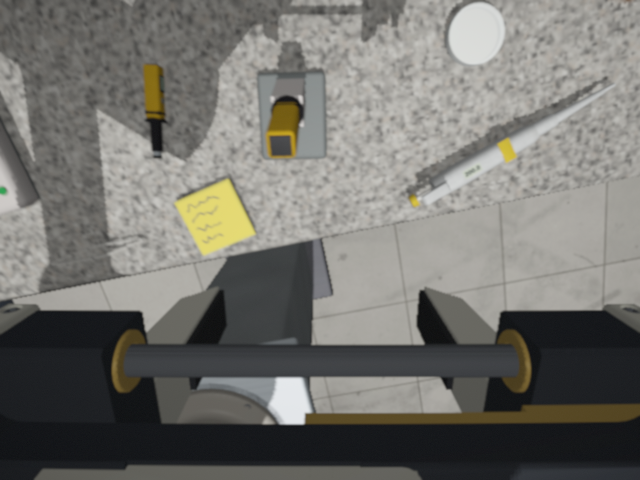

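Wrist view: meter head face centre ≈(281.5,145), flange ≈(287,106), foot corners (259,71),(324,70),(327,157),(263,159).

```bash
python3 - <<'E'
from h import *
import pickle; p=pickle.load(open("w1.pkl","rb"))
c=[onz("wrist",*q,.013,p) for q in [(259,71),(324,70),(327,157),(263,159)]]
for q in c: print(q)
for i in range(4): d=c[(i+1)%4]-c[i]; print(np.linalg.norm(d),np.arctan2(d[1],d[0]))
h=onz("wrist",281.5,145,.154,p); m=onz("wrist",287,105,.081,p); print(h,m,h-m,"centre",sum(c)/4)
# triangulate head with side view
o1,d1=ray("wrist",281.5,145,p); o2,d2=ray("side",325+188/4,175+46/4)
A=np.c_[d1,-d2]; t=np.linalg.lstsq(A,o2-o1,rcond=None)[0]; print(o1+d1*t[0],o2+d2*t[1])
plan([.40,.2,.2],down(.04))
E
```

```text
[ 0.51122061 -0.20182497  0.013     ]
[ 0.49758272 -0.27264162  0.013     ]
[ 0.40432867 -0.25729363  0.013     ]
[ 0.41739997 -0.18255174  0.013     ]
0.07211789471563869 -1.7610474429954102
0.09450861198882436 2.978472382216434
0.07587627015478522 1.3976613668145526
0.09577978966461344 -0.20260766277087647
[ 0.43219769 -0.22346222  0.154     ] [ 0.4656379  -0.22921812  0.081     ] [-0.03344021  0.0057559   0.073     ] centre [ 0.45763299 -0.22857799  0.013     ]
[ 0.43231635 -0.22397984  0.15865276] [ 0.43025977 -0.22372922  0.15873309]
dpos cm [ -5.31 -43.33  10.35] dr deg [ -0.12  -0.28 -14.05]
```

Call:
step_arm:
  increments:
    - {"delta_pos": [-0.6, -5, 0], "dr": [0, 0, -2], "fingers": 1}
    - {"delta_pos": [-1.2, -10, 1], "dr": [0, 0, -4], "fingers": 1}
    - {"delta_pos": [-1.8, -15, 2], "dr": [0, 0, -6], "fingers": 1}
    - {"delta_pos": [-2.4, -20, 3], "dr": [0, 0, -8], "fingers": 1}
    - {"delta_pos": [-3.2, -26, 4], "dr": [0, 0, -10], "fingers": 1}
  newtons: 10

```text
time: 1.4
tool_pos: [0.3784, 0.02, 0.2598]
tool_rot: [3.141, -0.0, -0.024]
contact_force: [2.6, 0.5, -0.3]
opening: 0.0466
grip_force: 0.0
```

```bash
python3 - <<'E'
from h import *
plan([.39,.2,.2],down(.04))
E
```

```text
dpos cm [  0.73 -18.02   5.97] dr deg [ 0.02 -0.01 -3.66]
```

Call:
step_arm:
  increments:
    - {"delta_pos": [0.2, -5, 1.5], "dr": [0, 0, -1], "fingers": 1}
    - {"delta_pos": [0.4, -10, 3], "dr": [0, 0, -2], "fingers": 1}
    - {"delta_pos": [0.6, -15, 5], "dr": [0, 0, -3], "fingers": 1}
    - {"delta_pos": [0.7, -18, 6], "dr": [0, 0, -3.7], "fingers": 1}
    - {"delta_pos": [0.7, -18, 6], "dr": [0, 0, -3.7], "fingers": 1}

```text
time: 2.02
tool_pos: [0.3892, 0.1998, 0.199]
tool_rot: [3.141, 0.003, 0.044]
contact_force: [0.1, 0.7, -0.1]
opening: 0.0004
grip_force: 0.0
```

```bash
python3 - <<'E'
from h import *
import pickle
p=viewer.camera_params("wrist"); im=viewer.read_camera("wrist"); pickle.dump(p,open("w2.pkl","wb"))
cv2.imwrite("pics/w2.png",im[:,:,::-1]); print(pose()[0],robot.observe()["qvel"].round(3),robot.observe()["opening"])
E
```

```text
[0.38944626 0.19880929 0.19960575] [-0.036 -0.024 -0.    -0.003  0.003 -0.002] 0.00045948169465885445
```

View pics/w2.png

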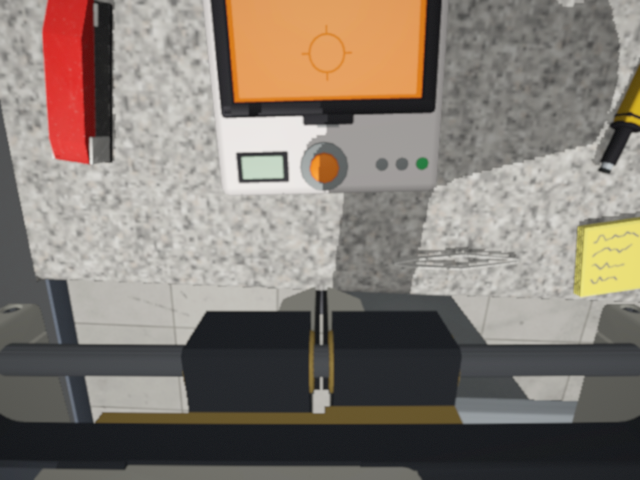

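The orange button centre is at (324,169), the ring at (326.5,52), and the deck's front edge runs from (226,191) to (437,186).

```bash
python3 - <<'E'
from h import *
import pickle; p=pickle.load(open("w2.pkl","rb"))
o1,d1=ray("wrist",324,169,p); o2,d2=ray("side",280+437/4,330+160/4)
t=np.linalg.lstsq(np.c_[d1,-d2],o2-o1,rcond=None)[0]; print("btn",o1+d1*t[0],o2+d2*t[1])
for z in (.05,.055,.06,.065): print(onz("wrist",324,169,z,p))
print("ring",onz("wrist",326.5,52,.042,p))
a=onz("wrist",226,191,.04,p);b=onz("wrist",437,186,.04,p);print(a,b)
B=onz("wrist",324,169,.06,p); plan([B[0],B[1],.085],down(.04))
E
```

```text
btn [0.43935373 0.19942349 0.06565319] [0.43823285 0.19952889 0.06577731]
[0.43759997 0.19920599 0.05      ]
[0.43816016 0.19927546 0.055     ]
[0.43872035 0.19934494 0.06      ]
[0.43928054 0.19941442 0.065     ]
ring [0.52603828 0.20130058 0.042     ]
[0.41407685 0.28287352 0.04      ] [0.42639178 0.10106891 0.04      ]
dpos cm [ 4.94  0.15 11.45] dr deg [0.05 0.1  0.15]
```

Call:
step_arm:
  increments:
    - {"delta_pos": [3, 0.1, 4], "dr": [0, 0, 0], "fingers": 1}
    - {"delta_pos": [5, 0.15, 8], "dr": [0, 0, 0], "fingers": 1}
    - {"delta_pos": [5, 0.15, 11], "dr": [0, 0, 0], "fingers": 1}
    - {"delta_pos": [5, 0.15, 12], "dr": [0, 0, 0], "fingers": 1}
    - {"delta_pos": [5, 0.15, 12.2], "dr": [0, 0, 0], "fingers": 1}

```text
time: 2.7
tool_pos: [0.4402, 0.1985, 0.0786]
tool_rot: [3.141, -0.0, 0.04]
contact_force: [-0.4, 0.1, 0.2]
opening: 0.0001
grip_force: 0.0
```

Call:
step_arm:
  increments:
    - {"delta_pos": [0, 0, 0.4], "dr": [0, 0, 0], "fingers": 1}
    - {"delta_pos": [0, 0, 0.8], "dr": [0, 0, 0], "fingers": 1}
    - {"delta_pos": [0, 0, 1.2], "dr": [0, 0, 0], "fingers": 1}
    - {"delta_pos": [0, 0, 1.4], "dr": [0, 0, 0], "fingers": 1}
    - {"delta_pos": [0, 0, 1.4], "dr": [0, 0, 0], "fingers": 1}

```text
time: 3.32
tool_pos: [0.4398, 0.1991, 0.0641]
tool_rot: [3.141, 0.0, 0.04]
contact_force: [0.1, 0.5, -0.5]
opening: 0.0004
grip_force: 0.0
```

Call:
step_arm:
  increments:
    - {"delta_pos": [0, 0, 0.15], "dr": [0, 0, 0], "fingers": 1}
    - {"delta_pos": [0, 0, 0.3], "dr": [0, 0, 0], "fingers": 1}
    - {"delta_pos": [0, 0, 0.45], "dr": [0, 0, 0], "fingers": 1}
    - {"delta_pos": [0, 0, 0.6], "dr": [0, 0, 0], "fingers": 1}
    - {"delta_pos": [0, 0, 0.6], "dr": [0, 0, 0], "fingers": 1}

```text
time: 3.95
tool_pos: [0.4401, 0.1992, 0.0585]
tool_rot: [-3.142, -0.0, 0.04]
contact_force: [-0.4, -0.1, 5.2]
opening: 0.0004
grip_force: 2.4
```

Call:
step_arm:
  increments:
    - {"delta_pos": [0, 0, 0.1], "dr": [0, 0, 0], "fingers": 1}
    - {"delta_pos": [0, 0, 0.2], "dr": [0, 0, 0], "fingers": 1}
    - {"delta_pos": [0, 0, 0.3], "dr": [0, 0, 0], "fingers": 1}
    - {"delta_pos": [0, 0, 0.35], "dr": [0, 0, 0], "fingers": 1}
    - {"delta_pos": [0, 0, 0.35], "dr": [0, 0, 0], "fingers": 1}

```text
time: 4.58
tool_pos: [0.4401, 0.1992, 0.0552]
tool_rot: [-3.142, -0.001, 0.04]
contact_force: [-2.3, -0.1, 8.8]
opening: 0.0004
grip_force: 4.3
```

Call:
step_arm:
  increments:
    - {"delta_pos": [0, 0, -1.5], "dr": [0, 0, 0], "fingers": 1}
    - {"delta_pos": [-1, 0, -5], "dr": [0, 0, 0], "fingers": 1}
    - {"delta_pos": [-2, 0, -10], "dr": [0, 0, 0], "fingers": 1}
    - {"delta_pos": [-2, 0, -16], "dr": [0, 0, 0], "fingers": 1}
    - {"delta_pos": [-2, 0, -20], "dr": [0, 0, 0], "fingers": 1}

```text
time: 5.2
tool_pos: [0.4203, 0.1985, 0.2572]
tool_rot: [-3.141, -0.003, 0.04]
contact_force: [0.8, 0.4, -0.1]
opening: 0.0007
grip_force: 0.0
```

Call:
step_arm:
  increments:
    - {"delta_pos": [0, 0, 0], "dr": [0, 0, 0], "fingers": -0.3}
    - {"delta_pos": [0, 0, 0], "dr": [0, 0, 0], "fingers": -0.3}
    - {"delta_pos": [0, 0, 0], "dr": [0, 0, 0], "fingers": -0.3}
    - {"delta_pos": [0, 0, 0], "dr": [0, 0, 0], "fingers": -0.3}
    - {"delta_pos": [0, 0, 0], "dr": [0, 0, 0], "fingers": -0.3}

```text
time: 5.82
tool_pos: [0.4198, 0.1983, 0.2541]
tool_rot: [3.141, 0.001, 0.04]
contact_force: [-1.0, -0.3, -0.1]
opening: 0.0459
grip_force: 0.0
```

```bash
python3 - <<'E'
from h import *
import pickle
p=viewer.camera_params("wrist"); im=viewer.read_camera("wrist"); pickle.dump(p,open("w3.pkl","wb"))
s=viewer.read_camera("side")
cv2.imwrite("pics/w3.png",np.hstack([cv2.resize(im,(480,360)),cv2.resize(s[260:480,240:440],(320,352))[:352] if 0 else cv2.resize(s[260:480,240:440],(320,360))])[:,:,::-1]); cv2.imwrite("pics/w3f.png",im[:,:,::-1]); print(pose()[0],robot.observe()["qvel"].round(3))
E
```

```text
[0.41992795 0.19831695 0.25445705] [-0.001 -0.004 -0.003 -0.     0.001 -0.001]
```

View pics/w3.png

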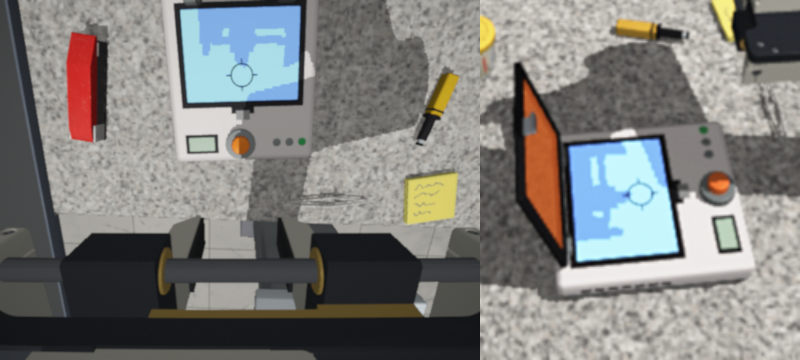

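```bash
python3 - <<'E'
from h import *
import pickle; p=pickle.load(open("w3.pkl","rb"))
im=cv2.imread("pics/w3f.png"); g=im.max(2); y0,x0=70,290
cr=g[y0:y0+60,x0:x0+64]; v,u=np.nonzero(cr<130); print(len(u)); 
u=u+x0;v=v+y0
m=np.hypot(u-322,v-100)<24; u,v=u[m],v[m]; print(m.sum(),u.mean(),v.mean(),(u.min()+u.max())/2,(v.min()+v.max())/2)
c=(u.mean(),v.mean()); 
print("ring",onz("wrist",*c,.042,p))
yaw=-.185; ax=np.array([-np.sin(.35)*np.cos(yaw),-np.sin(.35)*np.sin(yaw),np.cos(.35)])
H=np.array([.4316,-.2236,.154]); G=H-.03*ax; tcp=G-.0188*ax; print("grasp tcp",tcp, down(yaw,.35)[:,2], ax)
plan(tcp+.09*ax,down(yaw,.35)); plan(tcp,down(yaw,.35),(tcp+.09*ax,down(yaw,.35)))
E
```

```text
0<stdin>:6: RuntimeWarning: Mean of empty slice.
  ret = ret.dtype.type(ret / rcount)
Traceback (most recent call last):
ValueError: zero-size array to reduction operation minimum which has no identity
```

```bash
python3 - <<'E'
from h import *
import pickle; p=pickle.load(open("w3.pkl","rb"))
im=cv2.imread("pics/w3f.png"); g=im[:,:,0]
bh=cv2.morphologyEx(g,cv2.MORPH_BLACKHAT,np.ones((7,7)))
V,U=np.mgrid[:480,:640]; m=np.hypot(U-322,V-100)<23
m&=bh>60; u,v=U[m],V[m]; print(len(u),u.mean(),v.mean(),u.min(),u.max(),v.min(),v.max())
c=((u.min()+u.max())/2,(v.min()+v.max())/2)
print("ring",onz("wrist",u.mean(),v.mean(),.042,p),onz("wrist",*c,.042,p))
yaw=-.185; ax=np.array([-np.sin(.35)*np.cos(yaw),-np.sin(.35)*np.sin(yaw),np.cos(.35)])
H=np.array([.4316,-.2236,.154]); G=H-.03*ax; tcp=G-.0188*ax; print("grasp tcp",tcp, down(yaw,.35)[:,2], ax)
plan(tcp+.09*ax,down(yaw,.35)); plan(tcp,down(yaw,.35),(tcp+.09*ax,down(yaw,.35)))
E
```

```text
117 321.6837606837607 99.46153846153847 304 339 83 117
ring [0.52590772 0.20168251 0.042     ] [0.5254263  0.20183578 0.042     ]
grasp tcp [ 0.44804788 -0.22667805  0.10815861] [ 0.33704669 -0.06307486 -0.93937271] [-0.33704669  0.06307486  0.93937271]
dpos cm [-1.91 41.89  6.19] dr deg [-2.24 19.99 12.79]
dpos cm [ 0. -0.  9.] dr deg [0. 0. 0.]
```

Call:
step_arm:
  increments:
    - {"delta_pos": [-0.3, 5, 0], "dr": [-0.4, 3.5, 2.2], "fingers": -0.3}
    - {"delta_pos": [-0.6, 11, 0], "dr": [-0.8, 7, 4.4], "fingers": -0.3}
    - {"delta_pos": [-0.9, 17, 0], "dr": [-1.2, 10.5, 6.6], "fingers": -0.3}
    - {"delta_pos": [-1.2, 23, 0], "dr": [-1.6, 14, 8.8], "fingers": -0.3}
    - {"delta_pos": [-1.5, 28, 1], "dr": [-1.9, 17, 11], "fingers": -0.3}

```text
time: 6.55
tool_pos: [0.4164, -0.0842, 0.2456]
tool_rot: [3.136, -0.303, -0.154]
contact_force: [0.7, -0.6, -0.7]
opening: 0.0599
grip_force: 0.0
```

```bash
cat >> h.py <<'E'
yaw=-.185; ax=np.array([-np.sin(.35)*np.cos(yaw),-np.sin(.35)*np.sin(yaw),np.cos(.35)])
tcp=np.array([ 0.44804788,-0.22667805,0.10815861])
E
python3 - <<'E'
from h import *
plan(tcp+.08*ax,down(yaw,.35))
E
```

```text
dpos cm [ 0.6  13.47  6.79] dr deg [-0.24  2.71  1.7 ]
```

Call:
step_arm:
  increments:
    - {"delta_pos": [0.2, 5, 0.5], "dr": [0, 1, 0.6], "fingers": -0.3}
    - {"delta_pos": [0.4, 10, 2], "dr": [-0.1, 2, 1.2], "fingers": -0.3}
    - {"delta_pos": [0.6, 13.5, 4], "dr": [-0.2, 2.7, 1.7], "fingers": -0.3}
    - {"delta_pos": [0.6, 13.5, 6], "dr": [-0.2, 2.7, 1.7], "fingers": -0.3}
    - {"delta_pos": [0.6, 13.5, 6], "dr": [-0.2, 2.7, 1.7], "fingers": -0.3}

```text
time: 7.18
tool_pos: [0.418, -0.2191, 0.1885]
tool_rot: [-3.138, -0.342, -0.185]
contact_force: [0.3, -0.6, 0.9]
opening: 0.0597
grip_force: 0.0
```

```bash
python3 - <<'E'
from h import *
import pickle
p=viewer.camera_params("wrist"); im=viewer.read_camera("wrist"); pickle.dump(p,open("w4.pkl","wb"))
# overlay predicted handle/flange
U=R.from_euler("z",yaw).as_matrix()@R.from_euler("y",-.35).as_matrix()
N=tcp+.0188*ax-.108*ax
def L(z,h=.012): return np.array([N+U@[a*h,b*h,z] for a,b in((1,1),(1,-1),(-1,-1),(-1,1))])
q=im[:,:,::-1].copy()
for z in (.138,.062): cv2.polylines(q,[proj("wrist",L(z),p).round().astype(int)],True,(255,0,255),1)
cv2.imwrite("pics/w4.png",q); print(pose()[0],robot.observe()["qvel"].round(3)); plan(tcp,down(yaw,.35))
E
```

```text
[ 0.41842078 -0.21900539  0.18949081] [ 0.012 -0.025 -0.016  0.001  0.004  0.001]
dpos cm [0.13 0.24 8.69] dr deg [-0.18  0.34  0.07]
```

View pics/w4.png

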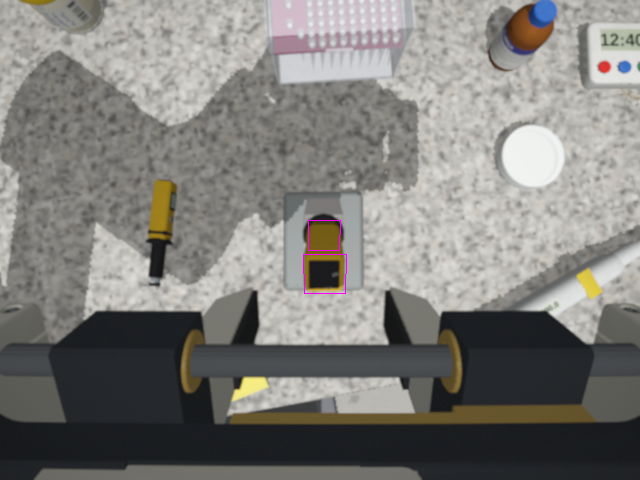

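The overlay matches the head to about 1 mm: predicted centre (325,273), seen (323,273). I'll descend and grip.

Call:
step_arm:
  increments:
    - {"delta_pos": [0.1, 0.1, 2.5], "dr": [-0.2, 0.3, 0], "fingers": -0.3}
    - {"delta_pos": [0.1, 0.2, 5], "dr": [-0.2, 0.3, 0], "fingers": -0.3}
    - {"delta_pos": [0.1, 0.2, 7.5], "dr": [-0.2, 0.3, 0], "fingers": -0.3}
    - {"delta_pos": [0.1, 0.2, 8.7], "dr": [-0.2, 0.3, 0], "fingers": -0.3}
    - {"delta_pos": [0.1, 0.2, 8.7], "dr": [-0.2, 0.3, 0], "fingers": -0.3}

```text
time: 7.85
tool_pos: [0.4484, -0.2262, 0.1084]
tool_rot: [3.14, -0.35, -0.183]
contact_force: [0.3, 0.3, 0.3]
opening: 0.0598
grip_force: 0.0
```

Call:
step_arm:
  increments:
    - {"delta_pos": [0, 0, 0], "dr": [0, 0, 0], "fingers": 1}
    - {"delta_pos": [0, 0, 0], "dr": [0, 0, 0], "fingers": 1}
    - {"delta_pos": [0, 0, 0], "dr": [0, 0, 0], "fingers": 1}
    - {"delta_pos": [0, 0, 0], "dr": [0, 0, 0], "fingers": 1}
    - {"delta_pos": [0, 0, 0], "dr": [0, 0, 0], "fingers": 1}
  newtons: 25

```text
time: 8.48
tool_pos: [0.4482, -0.2267, 0.1084]
tool_rot: [3.14, -0.351, -0.184]
contact_force: [-1.9, 0.9, 2.6]
opening: 0.0241
grip_force: 25.0
```

Call:
step_arm:
  increments:
    - {"delta_pos": [0, 0, -1], "dr": [0, 0, 0], "fingers": 1}
    - {"delta_pos": [0, 0, -3], "dr": [0, 0, 0], "fingers": 1}
    - {"delta_pos": [0, 0, -5], "dr": [0, 0, 0], "fingers": 1}
    - {"delta_pos": [0, 0, -7], "dr": [0, 0, 0], "fingers": 1}
    - {"delta_pos": [0, 0, -9], "dr": [0, 0, 0], "fingers": 1}

```text
time: 9.1
tool_pos: [0.4172, -0.2206, 0.1937]
tool_rot: [3.14, -0.35, -0.184]
contact_force: [-0.4, -0.5, -1.1]
opening: 0.0241
grip_force: 25.0
```

```bash
python3 - <<'E'
from h import *
p,r=pose(); print(p,r[:,2]); plan([.41,0,.26],down(.04)); plan([.5257,.2017,.24],down(.04),([.41,0.0,.26],down(.04)))
E
```

```text
[ 0.4172216  -0.22057469  0.19367603] [ 0.33696503 -0.0643768  -0.93931368]
dpos cm [ -2.17 -21.54  -7.89] dr deg [  2.34 -19.97 -12.69]
dpos cm [ 12.37 -19.69   2.  ] dr deg [0. 0. 0.]
```

Call:
step_arm:
  increments:
    - {"delta_pos": [-1, 0, -3], "dr": [0, 0, 0], "fingers": 1}
    - {"delta_pos": [-1.6, -5, -6], "dr": [0.6, -5, -3], "fingers": 1}
    - {"delta_pos": [-1.8, -10, -8], "dr": [1.2, -10, -6], "fingers": 1}
    - {"delta_pos": [-2, -16, -8], "dr": [1.8, -15, -9.5], "fingers": 1}
    - {"delta_pos": [-2.2, -21.5, -7.9], "dr": [2.3, -20, -12.7], "fingers": 1}

```text
time: 9.72
tool_pos: [0.4101, 0.0009, 0.2603]
tool_rot: [3.139, 0.001, 0.041]
contact_force: [0.9, -0.8, -0.8]
opening: 0.0236
grip_force: 25.0
```

Call:
step_arm:
  increments:
    - {"delta_pos": [2.5, -4, 0.4], "dr": [0, 0, 0], "fingers": 1}
    - {"delta_pos": [5, -8, 0.8], "dr": [0, 0, 0], "fingers": 1}
    - {"delta_pos": [7.5, -12, 1.2], "dr": [0, 0, 0], "fingers": 1}
    - {"delta_pos": [10, -16, 1.6], "dr": [0, 0, 0], "fingers": 1}
    - {"delta_pos": [12.4, -19.7, 2], "dr": [0, 0, 0], "fingers": 1}

```text
time: 10.35
tool_pos: [0.5266, 0.2025, 0.2391]
tool_rot: [3.14, 0.0, 0.04]
contact_force: [0.9, -0.7, 0.2]
opening: 0.0241
grip_force: 25.0
```

Call:
step_arm:
  increments:
    - {"delta_pos": [0, 0, 1], "dr": [0, 0, 0], "fingers": 1}
    - {"delta_pos": [0, 0, 2], "dr": [0, 0, 0], "fingers": 1}
    - {"delta_pos": [0, 0, 3.5], "dr": [0, 0, 0], "fingers": 1}
    - {"delta_pos": [0, 0, 5], "dr": [0, 0, 0], "fingers": 1}
    - {"delta_pos": [0, 0, 5], "dr": [0, 0, 0], "fingers": 1}

```text
time: 10.98
tool_pos: [0.5253, 0.2004, 0.1874]
tool_rot: [3.14, 0.003, 0.039]
contact_force: [0.2, 0.4, -0.1]
opening: 0.024
grip_force: 25.0
```

```bash
python3 - <<'E'
from h import *
import pickle
ps=viewer.camera_params("side"); p=viewer.camera_params("wrist"); pickle.dump(p,open("w5.pkl","wb"))
im=viewer.read_camera("wrist"); s=viewer.read_camera("side")
cv2.imwrite("pics/w5f.png",im[:,:,::-1]);cv2.imwrite("pics/s5f.png",s[:,:,::-1])
P,r=pose(); print(P,r[:,2],robot.observe()["qvel"].round(3),robot.observe()["contact_force"])
n=P+.0892*r[:,2]; print("nose est",n,"wrist px",proj("wrist",n,p),"side px",proj("side",n))
a=cv2.resize(im[0:300,220:420],(400,600)); b=cv2.resize(s[300:450,270:370],(400,600),interpolation=cv2.INTER_CUBIC)
cv2.imwrite("pics/w5.png",np.hstack([a,b])[:,:,::-1])
E
```

```text
[0.52633875 0.2008893  0.18900182] [-1.88989560e-04 -6.80966192e-04 -9.99999750e-01] [ 0.004 -0.009 -0.015  0.001  0.002  0.001] [-0.33718422 -0.37290136 -0.43890993]
nose est [0.52632189 0.20082855 0.09980184] wrist px [320.12063837 247.26381682] side px [339.56338849 360.4235747 ]
```

View pics/w5.png

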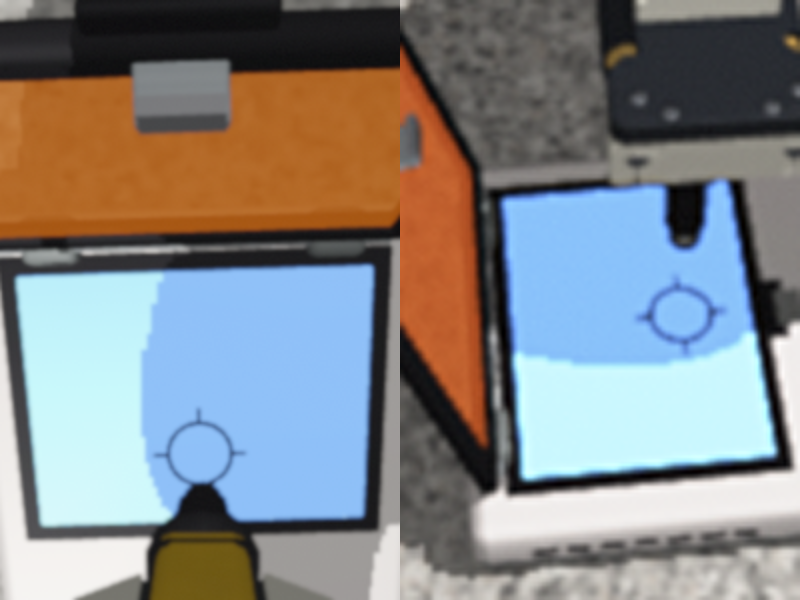

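Wrist: ring at (319.8,226.5), far edge of the nose at about (321.5,242.5). Side: nose face at about (341,360), ring at (340.2,378.5).

```bash
python3 - <<'E'
from h import *
import pickle; p=pickle.load(open("w5.pkl","rb"))
n=np.array([.52632,.20083,.0998])
print("far edge pred",proj("wrist",n+[.007,0,0],p),proj("wrist",n+[.007,0,.011],p), proj("wrist",n+[.009,0,.011],p))
print("ring w5",onz("wrist",319.75,226.5,.042,p),"ring side",onz("side",340.2,378.5,.042))
print("nose side", onz("side",341,360,.0998), "bottom edge pred",proj("side",n+[0,.007,0]))
# nose/ring ellipse in side
s=cv2.imread("pics/s5f.png"); g=s.max(2); print(g[350:366,334:348])
w=cv2.imread("pics/w5f.png").max(2); print(w[236:252,310:334])
E
```

```text
far edge pred [320.50355725 237.7318771 ] [320.50858994 242.55962275] [320.62457119 239.7006458 ]
ring w5 [0.52560433 0.20115668 0.042     ] ring side [0.52383888 0.19852858 0.042     ]
nose side [0.52382382 0.20004    0.0998    ] bottom edge pred [339.79511878 363.88460903]
[[253 250 163  47   8  13  17  15  15  13   9  47 158 245]
 [253 250 161  45  11  12  16  15  15  12  10  55 175 250]
 [254 250 160  46  11  13  14  16  15  14  10  66 198 255]
 [253 249 151  36   9  15  13  16  14  13  10  69 202 255]
 [253 246 135  23  12  13  15  11  14  10   6  68 202 255]
 [253 247 149  36   8  11  17  15  15  12   8  78 206 255]
 [252 252 205  81  10  13  14  13  14  10  30 119 227 254]
 [251 255 247 131  26  11  13  13  12  10  62 175 250 254]
 [251 254 250 156  44  22  27  28  24  26  97 212 255 253]
 [250 253 248 168  55  46  60  66  55  48 132 235 254 251]
 [250 251 250 208 105  59  74  76  62  85 182 248 253 250]
 [250 251 253 248 196 124  90  81 101 166 238 253 251 250]
 [250 250 251 253 249 229 207 204 215 242 253 252 250 250]
 [250 250 250 251 252 253 254 255 253 252 252 250 250 250
[... 1037 characters left out ...]
40 216 167 105  50  25  17  20  22  21  20  21  22  21  21  27  59
  118 181 224 242 248 248]
 [243 228 192 127  58  23  20  21  21  22  22  22  21  20  22  21  20  29
   71 146 204 233 245 247]
 [229 201 152  85  33  20  21  21  24  22  22  22  21  21  21  20  18  19
   42 103 168 212 235 245]
 [199 151  94  45  21  21  22  21  20  21  22  21  21  21  21  20  20  19
   25  56 113 172 213 237]
 [159  91  42  23  20  20  20  21  20  20  21  20  20  21  22  22  21  21
   20  25  58 118 183 226]
 [128  52  20  18  22  20  21  22  20  22  21  22  20  21  22  21  24  22
   20  20  26  78 158 217]
 [105  37  18  18  20  21  20  22  22  21  22  22  21  20  20  22  19  21
   22  20  20  56 137 204]]
```

Call:
step_arm:
  increments:
    - {"delta_pos": [0.08, -0.1, 1], "dr": [0, 0, 0], "fingers": 1}
    - {"delta_pos": [0.08, -0.1, 2.2], "dr": [0, 0, 0], "fingers": 1}
    - {"delta_pos": [0.08, -0.1, 3.4], "dr": [0, 0, 0], "fingers": 1}
    - {"delta_pos": [0.08, -0.1, 4.6], "dr": [0, 0, 0], "fingers": 1}
    - {"delta_pos": [0.08, -0.1, 5], "dr": [0, 0, 0], "fingers": 1}

```text
time: 11.7
tool_pos: [0.5265, 0.202, 0.1376]
tool_rot: [3.141, 0.002, 0.04]
contact_force: [0.8, 0.2, -0.9]
opening: 0.0237
grip_force: 25.0
```

```bash
python3 - <<'E'
from h import *
im=viewer.read_camera("wrist"); s=viewer.read_camera("side"); sc=viewer.read_camera("scene")
P,r=pose(); print(P,r[:,2],robot.observe()["contact_force"])
n=P+.0892*r[:,2]; print("nose",n,proj("wrist",n),proj("side",n))
a=cv2.resize(im[180:280,270:370],(400,400),interpolation=cv2.INTER_CUBIC); b=cv2.resize(s[340:400,310:370],(400,400),interpolation=cv2.INTER_CUBIC)
cv2.imwrite("pics/w6.png",np.hstack([a,b])[:,:,::-1])
E
```

```text
[0.527075   0.20216603 0.13881568] [-3.17331211e-04 -7.05012781e-04 -9.99999701e-01] [0.79571653 0.0200933  0.29829946]
nose [0.52704669 0.20210314 0.04961571] [320.82233319 248.27342796] [338.59773489 377.84506157]
```

View pics/w6.png

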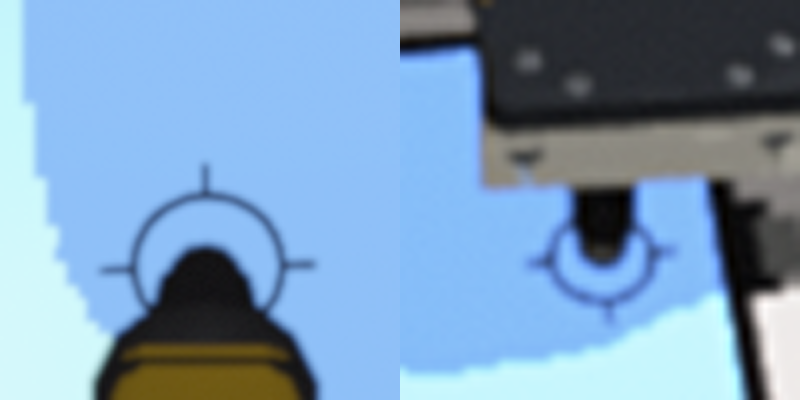

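Both views put the nose over the ring centre to within 1 mm. Next I'll descend gently.

Call:
step_arm:
  increments:
    - {"delta_pos": [0, 0, 0.3], "dr": [0, 0, 0], "fingers": 1}
    - {"delta_pos": [0, 0, 0.6], "dr": [0, 0, 0], "fingers": 1}
    - {"delta_pos": [0, 0, 0.8], "dr": [0, 0, 0], "fingers": 1}
    - {"delta_pos": [0, 0, 0.95], "dr": [0, 0, 0], "fingers": 1}
    - {"delta_pos": [0, 0, 0.95], "dr": [0, 0, 0], "fingers": 1}

```text
time: 12.48
tool_pos: [0.527, 0.2022, 0.1295]
tool_rot: [3.141, 0.0, 0.04]
contact_force: [-0.7, -0.2, 0.8]
opening: 0.024
grip_force: 25.0
```

```bash
python3 - <<'E'
from h import *
for i in range(6):
    viewer.read_camera("side"); o=robot.observe(); print(o["tool_pos"],o["contact_force"])
E
```

```text
[0.5270338  0.20216872 0.12958662] [0.43995723 0.28765786 2.69632689]
[0.52703129 0.20215746 0.12957773] [-0.65202791 -0.41054274  1.66409625]
[0.52704389 0.20214889 0.12958092] [-0.98683231  0.61069714  1.1868116 ]
[0.52704837 0.20215597 0.12954723] [-0.51240683 -0.42713571  1.40433885]
[0.52703049 0.20215851 0.12953194] [-0.95630275 -0.85314159  1.59690287]
[0.52702402 0.20214375 0.12951375] [-0.17933874 -0.19145443  1.05077542]
```

Call:
step_arm:
  increments:
    - {"delta_pos": [0, 0, 0.05], "dr": [0, 0, 0], "fingers": 1}
    - {"delta_pos": [0, 0, 0.1], "dr": [0, 0, 0], "fingers": 1}
    - {"delta_pos": [0, 0, 0.15], "dr": [0, 0, 0], "fingers": 1}
    - {"delta_pos": [0, 0, 0.2], "dr": [0, 0, 0], "fingers": 1}
    - {"delta_pos": [0, 0, 0.2], "dr": [0, 0, 0], "fingers": 1}

```text
time: 13.4
tool_pos: [0.527, 0.2022, 0.1274]
tool_rot: [3.141, 0.0, 0.04]
contact_force: [-1.8, -0.8, 2.0]
opening: 0.0242
grip_force: 25.0
```

```bash
python3 - <<'E'
from h import *
f=[]
for i in range(20):
    im=viewer.read_camera("wrist"); o=robot.observe(); f.append(o["contact_force"])
s=viewer.read_camera("side")
print(o["tool_pos"],o["tool_rot"],np.mean(f,0),np.std(f,0),o["qvel"].round(4),o["time"])
a=cv2.resize(im[180:280,270:370],(400,400),interpolation=cv2.INTER_CUBIC); b=cv2.resize(s[340:400,310:370],(400,400),interpolation=cv2.INTER_CUBIC)
cv2.imwrite("pics/w7.png",np.hstack([a,b])[:,:,::-1])
E
```

```text
[0.52704668 0.20214359 0.1274183 ] [3.14096551e+00 1.47546953e-04 3.99690675e-02] [-0.43328181 -0.14295932  2.89065201] [0.54213001 0.36220619 0.49811941] [ 0.0001  0.0012 -0.0016  0.0005  0.0004  0.0012] 14.4
```

View pics/w7.png

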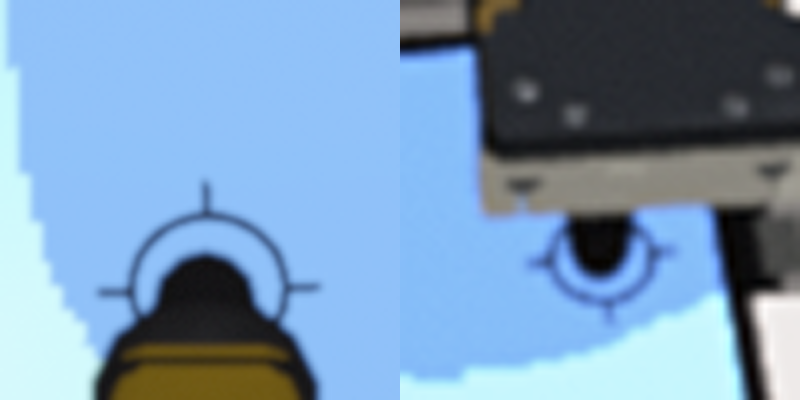

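The nose sits inside the ring, the net force is about 3.5 N (roughly half the travel), and it's steady. I'll hand in now.

```bash
python3 -c "
from cell import robot
print(robot.hand_in())"
```

```text
the job is handed in; nothing more can be done
None
```

I pressed the release button and the cover sprang open. I then drew out the yellow meter and am holding it upright and steady inside the ring, nose about 4 mm in of its 8 mm travel; handed in at about 14.4 s, no verdict shown.

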